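Photograph a butter-dish cover and hover it over its dish

ROBOT

A 6-joint arm with a two-finger parallel gripper is mounted at the origin on the work surface. World frame = base frame: x ahead of the robot, y to its left, z up, the work surface at z = 0. Lengths are in mm, angles in rad, forces in N, time in s.
With the tool pointing down it reaches from about 250 to 800 mm from the base axis. Payload 8.5 kg.
Tool frame: the origin (TCP) lies midway between the tips of the shut fingers; the grasp point (between the pads) lies r.grip_depth behind it (r.grip_depth is the distance from the TCP to the grasp point, in mm); z points along the fingers, y is the line along which they close (so a half turn about z gives the same grasp; the last joint's range is limited). The gripper opens to 85 mm and grips with 20 to 120 N. Pads are 22 mm wide; open, the fingers measure 114 mm over their backs; the gripper's body (76 mm by 85 mm) begins 54 mm behind the grasp point. The pads swing forward as they close: fully open they stand 13 mm farther back than shut.
Start: joints at [-1.26, 0.238, -0.013, 1.319, 0, 1.571], TCP at [160.54, -499.805, 231.276] pointing down, gripper open.
Joint ranges: [-2.66, 2.66], [-1.03, 1.9], [-1.14, 1.46], [-1.82, 2.27], [-1.45, 1.34], [-3.14, 3.14]. Speed limits (rad/s): [2.22, 2.22, 2.79, 3.14, 3.14, 3.14].

INTERFACE

Orientations are given as a unit quaternion [w, x, y, z].
In Python, from bench import r, eyes, job gives the robot as it stands. The module is installed in compiled form; this text tells all that it offers.
- The arm moves only by the shell command python3 -m crank 'ROWS'. ROWS is JSON, a list that holds one entry, the list of rows, each a list of 7 numbers: the shift along the tool's x, y, z in units of 25 mm (1.0 is 25 mm), then the turn, a rotation vector about the tool's x, y, z in units of 8 degrees (1.0 is 8 degrees), then the closure in counts, from 0 (fully open) to 255 (shut). A call has 1 to 20 rows; each row shifts and turns the commanded pose from where the row before left it, along the tool's axes as they then stand; what a row does not reach is not made up. A row lasts 1/8 s, in which the tool goes at most 62.5 mm and 10.7 degrees, less where a joint would pass 70% of its speed; a pose out of reach is approached as far as the arm can. A call is refused whole if a number of a shift passes 1 or a number of a turn 1, either way. A call with a gripper value outside its range is refused whole. The fingers move at their own pace and stop on an object; the grip force is fixed at half the most. Time passes only in rows, so rows that do not move let the fingers close. It gives the time, the measured TCP pose, the force, the opening and the grip force at its end, in the units of the state.
- r.get_state(): the state, without advancing time (a new reading comes with each control period).
- eyes.snapshot(name): name is "scene" or "top" or "wrist"; returns a dict with "frame" (384x512x3 uint8, red, green, blue), "intrinsics" (3x3 intrinsics, pixels), "extrinsics" (4x4, takes a point from camera to world coordinates); the wrist camera has in their place "T_tool_cam" (4x4, takes a point from camera to tool coordinates, whose origin is the TCP and whose axes are the flange's). Camera axes: x right, y down, z forward; pixel columns grow to the right and rows downward; lengths in mm; the calibration is good to about 2 mm. A picture is of the moment at which its call begins: read the wrist's pose just before it. There is no depth.
- job.sign_off(): hands the job in; it is judged then, once.
The state is a dict: "time_s": time; "joint_positions": joint angles; "qd": joint speeds; "effort": joint torques, N m; "ee_pos": TCP position; "eef_rot": TCP orientation; "wrist_force": force on the tool from outside, world axes, zero at the start; "wrist_torque": the same for the moment, N m; "gripper_width": finger opening in mm; "finger_force": force on a finger pad.
Only numpy, scipy, OpenCV 4.12 (cv2) and the standard library are available. Lean on these libraries where they do the work, as an engineer would, in place of code of your own. Each camera call takes 0.05 s, during which the arm holds its last target. There are 200 camera calls.

TASK

Pick up the oblong butter-dish cover by its bar handle and hold it upright and still for a second about 15 cm in front of the listing camera at lens height, first with its knife-notch end squarely facing the lens and then, a quarter turn on, with either long side facing it. Then carry it over the crate wall, without knocking the crate, and finish while still holding it, motionless and level, hovering about 15 mm above the rim of the oblong dish in the crate, centred and lined up with the dish (either way round) and not touching it, so that I can slip tissue between them. Do not move the dish, and leave all the other crockery where it is.

Things in the scene. Friction and masses are not known exactly. Their poses are not given: they have to be found in the camera images.
- cover: white ceramic butter-dish cover, an upside-down open box 144 (x) x 84 (y) x 50 mm high, about 0.32 kg, loose on the table. Origin: centre of its underside (open rim), z up. On top, centred, a bar handle 56 mm long along x, 14 mm thick along y, from 49 to 87 mm above the origin. A 22 mm bead stands on the top at x = +52 mm, top at 69 mm height: it marks the end (+x) whose wall has the knife notch, 28 mm wide and 28 mm high from the rim. Starts at any yaw.
- dish: white ceramic oblong dish the cover belongs to, 167 (x) x 107 (y) mm, rim 18 mm high, floor 8 mm thick, 157 x 97 mm inside the rim; loose in one of the crate's two compartments. Origin: centre of its underside; long axis x.
- crate: wooden crate fixed on the table, open on top, 260 (x) x 400 (y) mm outside, walls 85 mm high and 12 mm thick, floor top at 12 mm, one divider at y = 0 making two compartments 236 x about 182 mm. Origin: centre of its underside.
- lens (a point): front of the lens of the black listing camera, fixed on the table; centre of the glass, 135 mm above the table. Its -x axis is the viewing direction (horizontal, roughly towards the robot), z up. The camera is 105 mm wide and 183 mm high; its foot and body reach at most 90 mm behind the lens, the foot (80 x 90 mm) 10 mm behind the lens at the nearest.
- square_dish: bystander: white square ceramic dish 120 x 120 x 23 mm in the crate's other compartment. Origin: centre of its underside.
- teacup: bystander: small green teacup, 56 mm across, 55 mm high, standing between camera and crate. Origin: centre of its underside.
- mug: bystander: terracotta mug, 76 mm across, 85 mm high, at the robot's left. Origin: centre of its underside.
- bowl: bystander: blue bowl, 130 mm across, 60 mm high, at the left. Origin: centre of its underside.
- teapot: bystander: blue teapot, body 110 mm across, 110 mm high, spout and handle to +y and -y (to 98 and 87 mm), beyond the crate. Origin: centre of its underside.
- vase: bystander: white vase, 90 mm across, 150 mm high, at the back. Origin: centre of its underside.
There are look-alikes about, which are no part of the job. Leave any brown look-alike of the dish alone.

How it is judged (in metres and radians):
On the way, in this order (a step that is already met when the one before it is completed fails the run):
1. the cover is held still and upright in front of the camera, its notched end facing the lens (centre 100 to 260 mm before the lens, within 35 mm sideways and in height, within 0.25 rad, for 0.5 s) (x of cover in the frame of lens between -0.26 and -0.1 m and y of cover in the frame of lens between -0.035 and 0.035 m and z of cover in the frame of lens between -0.06 and 0.01 m and angle between cover's own z axis and vertical below 0.15 rad and linear speed of cover below 0.03 m/s and angular speed of cover below 0.2 rad/s and contact force between the fingers and cover above 0.5 N and x of lens in the frame of cover above 0.08 m and angle between the x axis of cover and the x axis of lens, either way round below 0.25 rad), for 0.5 s.
2. the cover is held there a quarter turn on, a long side facing the lens (same tolerances) (x of cover in the frame of lens between -0.26 and -0.1 m and y of cover in the frame of lens between -0.035 and 0.035 m and z of cover in the frame of lens between -0.06 and 0.01 m and angle between cover's own z axis and vertical below 0.15 rad and linear speed of cover below 0.03 m/s and angular speed of cover below 0.2 rad/s and contact force between the fingers and cover above 0.5 N and angle between the y axis of cover and the x axis of lens, either way round below 0.25 rad), for 0.5 s.
At the end, for the whole second after the job is handed in: Fingers hold the cover still and level (0.08 rad), its underside 4 to 28 mm over the dish's rim, centred within 9 mm, long axes within 0.12 rad (either way round), touching neither dish nor crate; dish moved under 15 mm, other crockery under 25 mm (horizontal distance between cover and dish below 0.009 m and z of cover in the frame of dish between 0.022 and 0.046 m and angle between the x axis of cover and the x axis of dish, either way round below 0.12 rad and angle between cover's own z axis and vertical below 0.08 rad and linear speed of cover below 0.02 m/s and angular speed of cover below 0.1 rad/s and contact force between cover and dish below 0.05 N and contact force between cover and crate below 0.05 N and contact force between cover and square_dish below 0.05 N and contact force between the fingers and cover above 0.5 N and distance of dish from where it was at the start of the episode below 0.015 m and distance of each of square_dish, teacup, mug, bowl, teapot, vase from where it was at the start of the episode below 0.025 m); the arm keeps its last pose, push and grip.
It fails at once if the cover knocks the crate (over 3 N) (contact force between cover and crate above 3 N).
It fails at once if the cover knocks the dish (over 3 N) (contact force between cover and dish above 3 N).
It fails at once if the dish is moved by 15 mm (distance of dish from where it was at the start of the episode above 0.015 m).
It fails at once if other crockery is moved by 25 mm (distance of any of square_dish, teacup, mug, bowl, teapot, vase from where it was at the start of the episode above 0.025 m).
It also fails if it takes over 64 s, if anything falls off the work surface, if the arm or the gripper's body presses on something with over 40 N, if the wrist force passes 120 N, or if a joint passes its speed limit or range.

## Working session

There is one attempt and no reset: what is moved stays moved. The work goes in short steps, Python scripts to look and compute and a shell command to move; the robot and the scene stay as the last step left them, time stands still between calls to the robot, and variables do not carry over. Pictures are saved under pics/ and viewed, at most 10 in all, crops included, and the job is handed in when it is done.

```bash
mkdir -p pics
python3 - <<'E'
from bench import r,eyes
import cv2,numpy as np
s=r.get_state();print(s['time_s'],s['ee_pos'],s['eef_rot'],s['gripper_width'],r.grip_depth)
for n in ['scene','top','wrist']:
    d=eyes.snapshot(n);cv2.imwrite(f'pics/{n}0.png',d['frame'][:,:,::-1]);np.savez(f'{n}0.npz',**d)
    print(n,[np.round(v,3).tolist() for k,v in d.items() if k!='frame'])
a=[cv2.imread(f'pics/{n}0.png') for n in ['scene','top']]
E
```

```text
0.0 [ 160.42439766 -499.46115902  230.67864797] [-7.04452157e-04  9.87951765e-01  1.54760457e-01 -1.24076346e-04] 85.54890614432084 18.700000000000003
scene [[[364.409, 0.0, 256.295], [0.0, 364.409, 194.898], [0.0, 0.0, 1.0]], [[0.058, 0.758, -0.65, 1330.063], [0.998, -0.035, 0.049, -55.729], [0.014, -0.652, -0.758, 1075.224], [0.0, 0.0, 0.0, 1.0]]]
top [[[367.616, 0.0, 257.875], [0.0, 367.616, 194.803], [0.0, 0.0, 1.0]], [[0.016, -0.996, 0.093, 390.052], [-1.0, -0.018, -0.013, 17.925], [0.015, -0.093, -0.996, 1511.935], [0.0, 0.0, 0.0, 1.0]]]
wrist [[[265.557, 0.0, 253.995], [0.0, 265.557, 187.607], [0.0, 0.0, 1.0]], [[-0.0, -0.945, -0.328, 85.072], [1.0, -0.0, 0.0, 0.125], [-0.0, -0.328, 0.945, -141.743], [0.0, 0.0, 0.0, 1.0]]]
```

View pics/top0.png

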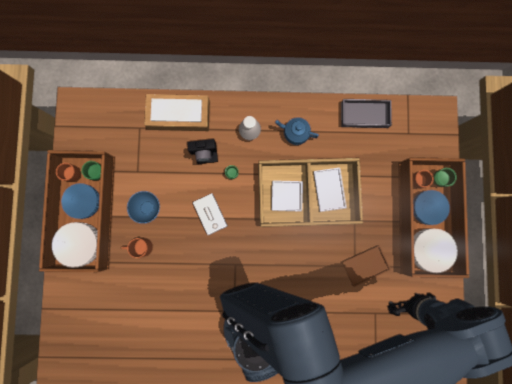

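View pics/scene0.png

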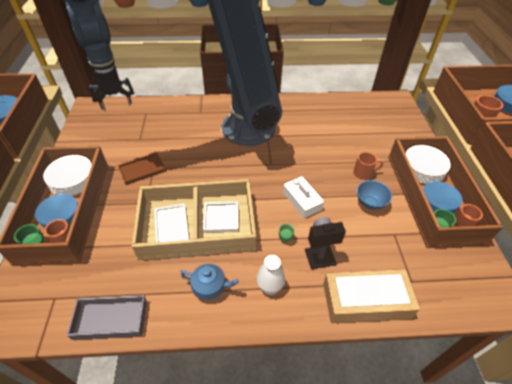

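The top view shows the cover with handle at (210,214), the square dish at (287,196) and the oblong dish at (329,190). The listing camera is at (203,150), the teacup at (231,173) and the mug at (138,247).

Look-alikes are the white panel in the tray (177,110), the brown dish (365,265), and the white plates at (75,245) and (435,250). I choose (210,214) and (329,190), and check both with enlarged crops.

```bash
cat > h.py <<'E'
import numpy as np,cv2
from scipy.spatial.transform import Rotation as R
def load(f): return dict(np.load(f))
def T_of(d,s=None):
    if 'extrinsics' in d: return d['extrinsics']
    T=np.eye(4);q=s['eef_rot'];T[:3,:3]=R.from_quat([q[1],q[2],q[3],q[0]]).as_matrix();T[:3,3]=s['ee_pos'];return T@d['T_tool_cam']
def ray(d,T,uv):
    v=np.linalg.inv(d['intrinsics'])@[uv[0],uv[1],1];return T[:3,3],T[:3,:3]@v/np.linalg.norm(v)
def onz(d,T,uv,z):
    o,v=ray(d,T,uv);return o+v*(z-o[2])/v[2]
def proj(d,T,p):
    c=np.linalg.inv(T)@np.r_[p,1];u=d['intrinsics']@c[:3];return u[:2]/u[2]
def tri(rays):
    A=sum(np.eye(3)-np.outer(v,v) for o,v in rays);b=sum((np.eye(3)-np.outer(v,v))@o for o,v in rays);return np.linalg.solve(A,b)
E
python3 - <<'E'
from h import *
t=load('top0.npz');s=load('scene0.npz')
def crop(d,x0,y0,w,h,k): return cv2.resize(d['frame'][y0:y0+h,x0:x0+w,::-1],None,fx=k,fy=k,interpolation=cv2.INTER_CUBIC)
a=crop(t,180,130,200,110,4);b=np.hstack([crop(s,270,165,100,110,4)[:290*1],crop(s,130,175,100,110,4)[:290]])
cv2.imwrite('pics/c1.png',np.vstack([a[:, :800],crop(s,150,165,200,39*1,4)])[:600] if 0 else a)
cv2.imwrite('pics/c2.png',crop(s,130,170,225,110,3.5))
for n,uv,z in [('cover',(210,214),50),('dish',(329,190),30),('cam',(203,160),135),('cup',(231,173),50),('mug',(138,247),80),('bowl',(143,207),60),('sq',(287,196),35),('brown',(365,265),10)]:
    print(n,onz(t,t['extrinsics'],uv,z).round())
for n,uv,z in [('cover',(303,195),50),('dish',(172,223),30),('cam',(322,223),135),('cup',(287,234),50)]:
    print(n,onz(s,s['extrinsics'],uv,z).round())
E
```

```text
cover [447. 187.  50.]
dish [ 554. -291.   30.]
cam [648. 209. 135.]
cup [613. 108.  50.]
mug [315. 456.  80.]
bowl [470. 450.  60.]
sq [ 526. -120.   35.]
brown [ 253. -441.   10.]
cover [460. 183.  50.]
dish [ 551. -294.   30.]
cam [652. 208. 135.]
cup [631. 104.  50.]
```

View pics/c1.png

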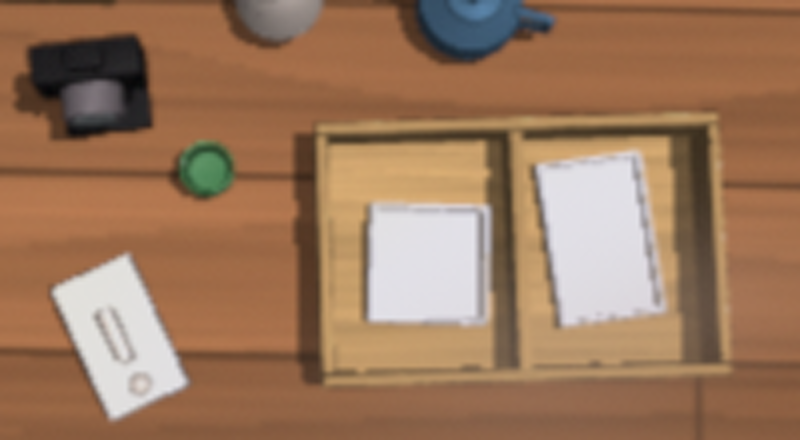

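View pics/c2.png

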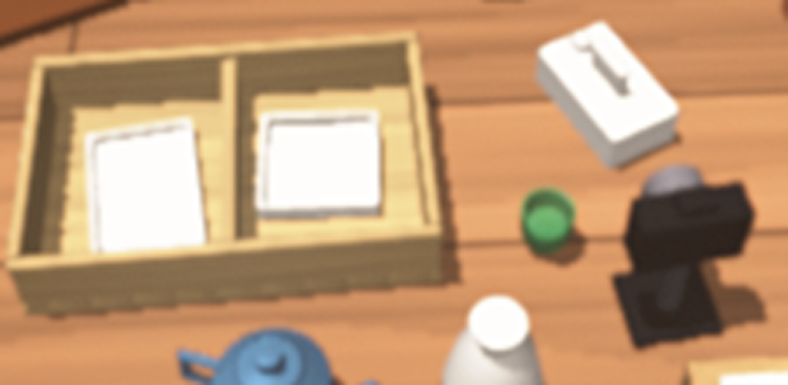

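The crops confirm the cover: bar handle and a bead on its near end, at (215,226) in the full top image. The oblong dish is in the right-hand compartment and the square one is to its left. The lens barrel faces the robot, with its front at about (203,160). Next I measure corners and yaws.

Run:
```python
from h import *
t=load('top0.npz');s=load('scene0.npz')
T=t['extrinsics'];f=lambda p:np.array(p)/4-0.375+np.array([180,130])
g=lambda p:np.array(p)/3.5-0.36+np.array([130,170])
def yaw(a,b): d=np.array(b)[:2]-np.array(a)[:2];return np.degrees(np.arctan2(d[1],d[0])).round(1)
C=[onz(t,T,f(p),50) for p in [(52,291),(128,254),(187,383),(110,420)]]
print('cover',np.mean(C,0).round(1),yaw(C[0],C[3]),yaw(C[1],C[2]),np.linalg.norm(C[0]-C[3]),np.linalg.norm(C[0]-C[1]))
D=[onz(t,T,f(p),30) for p in [(537,165),(637,153),(664,312),(562,326)]]
print('dish',np.mean(D,0).round(1),yaw(D[0],D[3]),yaw(D[1],D[2]),np.linalg.norm(D[0]-D[3]),np.linalg.norm(D[0]-D[1]))
K=[onz(t,T,f(p),85) for p in [(318,125),(717,115),(730,372),(322,383)]]
print('crate',np.round(K,0).tolist(),np.mean(K,0).round(1),yaw(K[0],K[1]),yaw(K[1],K[2]))
S=s['extrinsics']
# cover top corners in scene: tri height
for a,b in [((52,291),(678,108)),((128,254),(614,165-32)),((187,383),(540,47)),((110,420),(602,23))]:
    print(tri([ray(t,T,f(a)),ray(s,S,g(b))]).round())
# camera: back-top edge
print('cam top edge',onz(t,T,f((30,45)),183).round(),onz(t,T,f((137,36)),183).round(), 'front edge',onz(t,T,f((37,85)),183).round(),onz(t,T,f((145,76)),183).round(),'lens',onz(t,T,f((95,118)),145).round())
print('lens tri',tri([ray(t,T,f((93,105))),ray(s,S,g((674,180)))]).round())
```

```text
cover [447.9 189.3  50. ] -154.2 -154.1 140.58094671600185 83.64561591054287
dish [ 556.7 -293.4   30. ] -171.1 -170.6 165.97479374691736 103.46849182567925
crate [[658.0, -4.0, 85.0], [675.0, -398.0, 85.0], [422.0, -408.0, 85.0], [405.0, -12.0, 85.0]] [ 540.2 -205.5   85. ] -87.5 -177.7
[492. 255.  53.]
[529. 181.  62.]
[403. 119.  57.]
[365. 194.  52.]
cam top edge [709. 263. 183.] [719. 165. 183.] front edge [672. 255. 183.] [682. 157. 183.] lens [649. 207. 145.]
lens tri [659. 206. 155.]
```

```bash
python3 -m crank '[[[1,-0.27,0,0,0,0,0],[1,-0.27,0,0,0,0,0],[1,-0.27,0,0,0,0,0],[1,-0.27,0,0,0,0,0],[1,-0.27,0,0,0,0,0],[1,-0.27,0,0,0,0,0],[1,-0.27,0,0,0,0,0],[1,-0.27,0,0,0,0,0],[1,-0.27,0,0,0,0,0],[1,-0.27,0,0,0,0,0],[1,-0.27,0,0,0,0,0],[1,-0.27,0,0,0,0,0],[1,-0.27,0,0,0,0,0],[1,-0.27,0,0,0,0,0],[0.5,-0.2,0,0,0,0,0],[0,0,0,0,0,0,0],[0,0,0,0,0,0,0]]]'
cat > look.py <<'E'
import sys;from h import *;from bench import r,eyes
s=r.get_state();d=eyes.snapshot('wrist');n=sys.argv[1]
T=T_of(d,s);np.savez(n+'.npz',frame=d['frame'],intrinsics=d['intrinsics'],extrinsics=T)
cv2.imwrite(f'pics/{n}.png',d['frame'][:,:,::-1])
print(s['time_s'],s['ee_pos'].round(1),np.round(s['joint_positions'],3),'yaw',np.degrees(2*np.arctan2(s['eef_rot'][2],s['eef_rot'][1])).round(1))
E
python3 look.py w1
```

```text
time_s: 2.28
ee_pos: [474.6, -294.5, 231.2]
eef_rot: [-0.0, 0.988, 0.155, -0.0]
wrist_force: [0.4, -0.1, -0.3]
gripper_width: 85.5
finger_force: 0.0
2.275 [ 474.6 -294.5  231.2] [-0.555  0.297  0.067  1.342 -0.     2.276] yaw 17.8
```

View pics/w1.png

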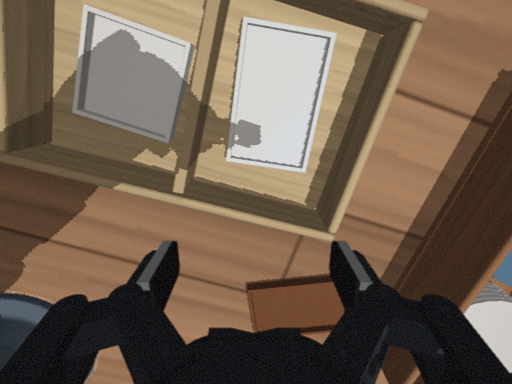

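The wrist view shows the oblong dish's outer rim corners at (244,17), (336,33), (305,172) and (227,159). The square dish is to the left and the brown look-alike lies outside the crate. I go on to the cover, then turn.

```bash
python3 - <<'E'
from h import *
t=load('top0.npz');w=load('w1.npz');T=w['extrinsics']
px=[(244,17),(336,33),(305,172),(227,159)];cp=[(537,165),(637,153),(664,312),(562,326)]
D=np.array([onz(w,T,p,30) for p in px]);print(D.mean(0).round(1),np.degrees([np.arctan2(*(D[i]-D[j])[1::-1]) for i,j in((0,3),(1,2))]).round(1),np.linalg.norm(D[0]-D[3]),np.linalg.norm(D[0]-D[1]))
for p,c in zip(px,cp): print(tri([ray(w,T,p),ray(t,t['extrinsics'],np.array(c)/4-.375+[180,130])]).round())
E
python3 -m crank '[[[0.26,-0.99,0,0,0,0,0],[0.26,-0.99,0,0,0,0,0],[0.26,-0.99,0,0,0,0,0],[0.26,-0.99,0,0,0,0,0],[0.26,-0.99,0,0,0,0,0],[0.26,-0.99,0,0,0,0,0],[0.26,-0.99,0,0,0,0,0],[0.26,-0.99,0,0,0,0,0],[0.26,-0.99,0,0,0,0,0],[0.26,-0.99,0,0,0,0,0],[0.26,-0.99,0,0,0,0,0],[0.26,-0.99,0,0,0,0,0],[0.26,-0.99,0,0,0,0,0],[0.26,-0.99,0,0,0,0,0],[0.26,-0.99,0,0,0,0,0],[0.26,-0.99,0,0,0,0,0],[0.26,-0.99,0,0,0,0,0],[0.26,-0.99,0,0,0,0,0],[0.26,-0.99,0,0,0,0,0]]]'
python3 -m crank '[[[0,0,0,0,0,-1,0],[0,0,0,0,0,-1,0],[0,0,0,0,0,-1,0],[0,0,0,0,0,-1,0],[0,0,0,0,0,-1,0],[0,0,0,0,0,-1,0],[0,0,0,0,0,-1,0],[0,0,0,0,0,-1,0],[0,0,0,0,0,-1,0],[0,0,0,0,0,-1,0],[0,0,0,0,0,-1,0],[0,0,0,0,0,-1,0],[0,0,0,0,0,-1,0],[0,0,0,0,0,-1,0],[0,0,0,0,0,-1,0],[0,0,0,0,0,-1,0],[0,0,0,0,0,-1,0],[0,0,0,0,0,-1,0],[0,0,0,0,0,-1,0],[0,0,0,0,0,-1,0]]]'
python3 -m crank '[[[0,0,0,0,0,-1,0],[0,0,0,0,0,-1,0],[0,0,0,0,0,-1,0],[0,0,0,0,0,-0.5,0],[0,0,0,0,0,0,0],[0,0,0,0,0,0,0]]]'
python3 look.py w2
```

```text
[ 558.3 -298.    30. ] [9.2 9.1] 163.7845011517252 105.609737337293
[ 634. -231.   17.]
[ 646. -333.   34.]
[ 484. -362.   26.]
[ 467. -258.   18.]
time_s: 4.7
ee_pos: [456.6, 169.0, 231.7]
eef_rot: [-0.01, 0.985, 0.171, -0.002]
wrist_force: [1.3, -0.8, 0.3]
gripper_width: 84.9
finger_force: 0.0
time_s: 7.2
ee_pos: [456.8, 168.4, 231.5]
eef_rot: [-0.003, 0.001, 1.0, 0.009]
wrist_force: [0.3, -0.8, 0.1]
gripper_width: 85.5
finger_force: 0.0
time_s: 7.95
ee_pos: [456.6, 168.6, 231.5]
eef_rot: [-0.001, -0.238, 0.971, 0.01]
wrist_force: [0.3, 0.0, 0.1]
gripper_width: 85.3
finger_force: 0.0
7.95 [456.6 168.6 231.5] [ 0.342  0.173 -0.098  1.3    0.019 -0.139] yaw 207.6
```

View pics/w2.png

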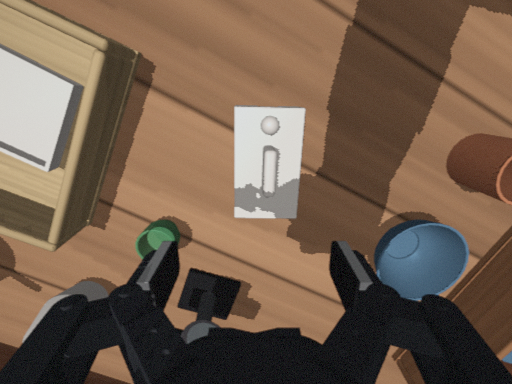

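The wrist view shows the cover's top corners at (235,107), (305,108), (297,219) and (234,218). The handle runs from (270,150) to (269,194) and the bead is at (270,126). The arm stopped about 20 mm short, so I compute the correction.

Run:
```python
from h import *
from bench import r
t=load('top0.npz');w=load('w2.npz');T=w['extrinsics'];s=r.get_state()
px=[(235,107),(305,108),(297,219),(234,218)]
D=np.array([onz(w,T,p,50) for p in px]);ya=lambda a,b:np.degrees(np.arctan2(*(a-b)[1::-1])).round(1)
print('cover',D.mean(0).round(1),ya(D[0],D[3]),ya(D[1],D[2]),np.linalg.norm(D[0]-D[3]),np.linalg.norm(D[0]-D[1]))
h=[onz(w,T,p,85) for p in((270.5,149),(269.5,195))];print('handle',np.mean(h,0).round(1),ya(*h),np.linalg.norm(h[0]-h[1]))
f=lambda p:np.array(p)/4-0.375+np.array([180,130])
print('h tri',tri([ray(w,T,(270,172)),ray(t,t['extrinsics'],f((115,335)))]).round(1))
print('bead tri',tri([ray(w,T,(270,125)),ray(t,t['extrinsics'],f((140,384)))]).round(1))
for p,c in zip(px,[(110,420),(187,383),(128,254),(52,291)]): print(tri([ray(w,T,p),ray(t,t['extrinsics'],f(c))]).round())
Rm=R.from_quat(np.r_[s['eef_rot'][1:],s['eef_rot'][0]]).as_matrix()
tgt=np.mean(h,0);tgt=np.r_[(tgt[:2]+D.mean(0)[:2])/2,150]
print('tgt',tgt,'tool shift units',(Rm.T@(tgt-s['ee_pos'])/25).round(2))
# level + yaw alignment
y=np.radians(-154.2);Rt=np.array([[np.cos(y),np.sin(y),0],[np.sin(y),-np.cos(y),0],[0,0,-1]])
print('rot units',(np.degrees(R.from_matrix(Rm.T@Rt).as_rotvec())/8).round(2))
```

```text
cover [448.2 187.3  50. ] -154.3 -153.1 142.65167733405116 81.8461812762438
handle [445.8 186.2  85. ] -152.5 53.91252145523644
h tri [449.4 191.1  63.3]
bead tri [402.  167.7  37.2]
[373. 132. 566.]
[397.  81. 602.]
[493. 198. 136.]
[485. 201. 156.]
tgt [446.9878642  186.74549419 150.        ] tool shift units [0.01 0.75 3.28]
rot units [0.14 0.02 0.22]
```

```bash
python3 -m crank '[[[0,0.4,0.5,0.07,0,0.11,0],[0,0.35,0.5,0.07,0,0.11,0],[0,0,0.8,0,0,0,0],[0,0,0.8,0,0,0,0],[0,0,0.7,0,0,0,0],[0,0,0,0,0,0,0],[0,0,0,0,0,0,0]]]'
python3 look.py w3
```

```text
time_s: 8.88
ee_pos: [448.2, 186.0, 150.0]
eef_rot: [0.001, -0.224, 0.975, 0.0]
wrist_force: [-0.1, -0.7, -0.2]
gripper_width: 85.0
finger_force: 0.0
8.875 [448.2 186.  150. ] [ 0.393  0.212 -0.264  1.092 -0.    -0.058] yaw 205.9
```

View pics/w3.png

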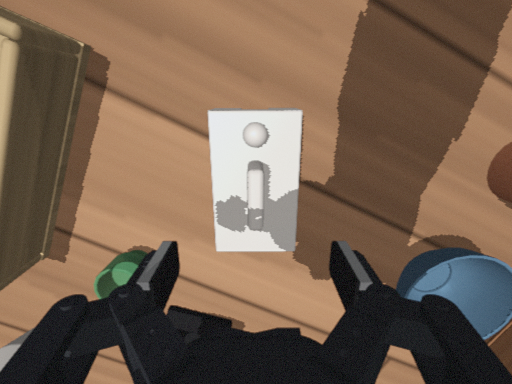

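From closer, the cover's corners are at (208,110), (302,110), (297,251) and (216,251), and the handle runs from (255,163) to (256,230), centred between the fingers. I triangulate the heights from the two wrist poses.

Run:
```python
from h import *
w=load('w2.npz');v=load('w3.npz')
T,V=w['extrinsics'],v['extrinsics']
for a,b in [((235,107),(208,110)),((305,108),(302,110)),((297,219),(297,251)),((234,218),(216,251)),((270.5,149),(255,163)),((269.5,195),(256,230))]:
    print(tri([ray(w,T,a),ray(v,V,b)]).round(1))
D=np.array([onz(v,V,p,50) for p in [(208,110),(302,110),(297,251),(216,251)]]);print(D.mean(0).round(1),np.degrees(np.arctan2(*(D[0]+D[1]-D[2]-D[3])[1::-1])))
h=[onz(v,V,p,85) for p in((255,163),(256,230))];print(np.mean(h,0).round(1),np.linalg.norm(h[0]-h[1]))
```

```text
[401.7 118.7  50.9]
[365.3 193.2  44.7]
[496.9 261.2  40.6]
[534.3 181.8  42.5]
[424.1 176.   62.7]
[466.3 196.1  96.2]
[447.  187.1  50. ] -153.42771107797685
[445.  185.6  85. ] 60.04763344019706
```

```bash
python3 -m crank '[[[0.04,0,0.8,0,0,0,0],[0,0,0.8,0,0,0,0],[0,0,0.8,0,0,0,0],[0,0,0.7,0,0,0,0],[0,0,0.5,0,0,0,0],[0,0,0.08,0,0,0,0],[0,0,0,0,0,0,0]]]'
python3 -m crank '[[[0,0,0,0,0,0,255],[0,0,0,0,0,0,255],[0,0,0,0,0,0,255],[0,0,0,0,0,0,255],[0,0,0,0,0,0,255],[0,0,0,0,0,0,255],[0,0,0,0,0,0,255],[0,0,0,0,0,0,255],[0,0,0,0,0,0,255],[0,0,0,0,0,0,255]]]'
```

```text
time_s: 9.8
ee_pos: [447.5, 185.7, 57.8]
eef_rot: [0.001, -0.224, 0.975, 0.0]
wrist_force: [-0.4, 0.3, 0.4]
gripper_width: 85.4
finger_force: 0.0
time_s: 11.05
ee_pos: [447.2, 185.6, 57.4]
eef_rot: [0.001, -0.224, 0.975, 0.0]
wrist_force: [-1.9, 1.4, 4.1]
gripper_width: 13.1
finger_force: 61.5
```

The cover is held (opening 13 mm, 61 N). I check the lens pose from the foot seen in w2, and lift.

```bash
python3 - <<'E'
from h import *
w=load('w2.npz');T=w['extrinsics'];g=cv2.cvtColor(w['frame'],cv2.COLOR_RGB2GRAY)
m=(g<45).astype(np.uint8);m[:262]=0;m[300:]=0;m[:,:175]=0;m[:,245:]=0
n,l,st,c=cv2.connectedComponentsWithStats(m);print(st[1:].tolist())
ys,xs=np.nonzero(m)
P=[(190,269),(240,281),(229,319),(180,305)]
e=[]
for x in range(196,236,3):
    col=np.nonzero(m[:,x])[0]
    if len(col): e.append(onz(w,T,(x,col[0]),10))
e=np.array(e);k=np.polyfit(e[:,1],e[:,0],1);print('front edge yaw-of-x',np.degrees(-np.arctan(k[0])).round(1))
for p in P: print(onz(w,T,p,10).round())
s=load('scene0.npz');q=lambda p:np.array(p)/3.5-0.36+np.array([130,170])
for p in [(614,285),(640,347),(722,328)]: print('scene foot',onz(s,s['extrinsics'],q(p),10).round())
E
python3 -m crank '[[[0,0,-0.3,0,0,0,255],[0,0,-0.6,0,0,0,255],[0,0,-0.7,0,0,0,255],[0,0,-0.7,0,0,0,255],[0,0,-0.7,0,0,0,255],[0,0,-0.7,0,0,0,255],[0,0,-0.5,0,0,0,255],[0,0,-0.2,0,0,0,255],[0,0,0,0,0,0,255],[0,0,0,0,0,0,255]]]'
```

```text
[[175, 262, 4, 19, 62], [180, 268, 61, 32, 1391]]
front edge yaw-of-x 8.9
[663. 164.  10.]
[648. 247.  10.]
[728. 266.  10.]
[738. 178.  10.]
scene foot [677. 164.  10.]
scene foot [745. 179.  10.]
scene foot [729. 260.  10.]
time_s: 12.3
ee_pos: [446.5, 185.3, 166.7]
eef_rot: [0.001, -0.224, 0.975, 0.0]
wrist_force: [0.1, -0.3, -3.1]
gripper_width: 12.8
finger_force: 60.3
```

```bash
python3 -m crank '[[[-0.3,-0.2,0,0,0,-0.3,255],[-0.4,-0.3,0,0,0,0,255],[-0.4,-0.3,0,0,0,0,255],[-0.4,-0.3,0,0,0,0,255],[-0.2,-0.1,0,0,0,0,255],[0,0,0,0,0,-0.5,255],[0,0,0,0,0,-0.8,255],[0,0,0,0,0,-0.9,255],[0,0,0,0,0,-0.9,255],[0,0,0,0,0,-0.9,255],[0,0,0,0,0,-0.9,255],[0,0,0,0,0,-0.9,255],[0,0,0,0,0,-0.9,255],[0,0,0,0,0,-0.9,255],[0,0,0,0,0,-0.9,255],[0,0,0,0,0,-0.9,255],[0,0,0,0,0,-0.9,255],[0,0,0,0,0,-0.9,255],[0,0,0,0,0,-0.9,255],[0,0,0,0,0,-0.9,255]]]'
python3 -m crank '[[[0,0,0,0,0,-0.9,255],[0,0,0,0,0,-0.9,255],[0,0,0,0,0,-0.9,255],[0,0,0,0,0,-0.9,255],[0,0,0,0,0,-0.9,255],[0,0,0,0,0,-0.9,255],[0,0,0,0,0,-0.9,255],[0,0,0,0,0,-0.65,255],[0,0,0,0,0,0,255],[0,0,0,0,0,0,255],[0,0,0,0,0,0,255],[0,0,0,0,0,0,255]]]'
python3 look.py w4
python3 - <<'E'
from bench import eyes
import cv2
d=eyes.snapshot('top')['frame'];e=eyes.snapshot('scene')['frame']
a=cv2.resize(d[100:260,160:290,::-1],None,fx=3,fy=3);b=cv2.resize(e[130:290,240:370,::-1],None,fx=3,fy=3)
import numpy as np;cv2.imwrite('pics/c4.png',np.hstack([a,b]))
E
```

```text
time_s: 14.8
ee_pos: [498.5, 178.8, 167.4]
eef_rot: [-0.001, 0.915, -0.403, 0.001]
wrist_force: [0.3, 0.8, -3.6]
gripper_width: 13.1
finger_force: 60.3
time_s: 16.3
ee_pos: [498.5, 178.8, 167.4]
eef_rot: [-0.0, 0.998, 0.069, 0.001]
wrist_force: [0.2, -0.8, -4.2]
gripper_width: 12.9
finger_force: 60.3
16.3 [498.5 178.8 167.4] [ 0.344  0.273 -0.132  1.163 -0.    -2.934] yaw 7.9
```

View pics/c4.png

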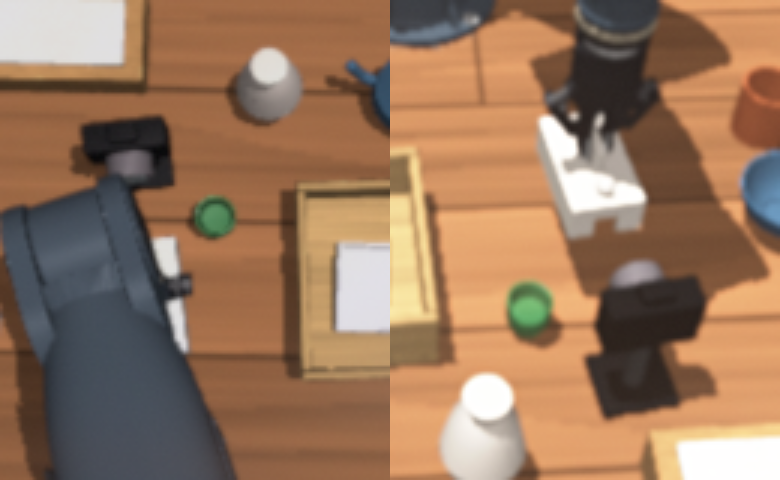

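The pictures show the held cover level, notch and bead end towards the lens, handle in line with the lens barrel. I hold one more second, do the quarter turn, and hold again.

```bash
python3 -m crank '[[[0,0,0,0,0,0,255],[0,0,0,0,0,0,255],[0,0,0,0,0,0,255],[0,0,0,0,0,0,255],[0,0,0,0,0,0,255],[0,0,0,0,0,0,255],[0,0,0,0,0,0,255],[0,0,0,0,0,0,255]]]'
python3 -m crank '[[[0,0,0,0,0,0.4,255],[0,0,0,0,0,0.7,255],[0,0,0,0,0,0.9,255],[0,0,0,0,0,0.9,255],[0,0,0,0,0,0.9,255],[0,0,0,0,0,0.9,255],[0,0,0,0,0,0.9,255],[0,0,0,0,0,0.9,255],[0,0,0,0,0,0.9,255],[0,0,0,0,0,0.9,255],[0,0,0,0,0,0.9,255],[0,0,0,0,0,0.9,255],[0,0,0,0,0,0.7,255],[0,0,0,0,0,0,255],[0,0,0,0,0,0,255],[0,0,0,0,0,0,255]]]'
python3 -m crank '[[[0,0,0,0,0,0,255],[0,0,0,0,0,0,255],[0,0,0,0,0,0,255],[0,0,0,0,0,0,255],[0,0,0,0,0,0,255],[0,0,0,0,0,0,255],[0,0,0,0,0,0,255],[0,0,0,0,0,0,255]]]'
python3 look.py w5
python3 - <<'E'
from h import *;from bench import r
s=r.get_state();w=load('w5.npz')
cv2.imwrite('pics/w5.png',cv2.resize(w['frame'][:,:,::-1],None,fx=1.5,fy=1.5))
E
```

```text
time_s: 17.45
ee_pos: [498.5, 178.8, 167.4]
eef_rot: [-0.0, 0.998, 0.069, 0.001]
wrist_force: [0.2, 0.7, -4.0]
gripper_width: 13.0
finger_force: 60.3
time_s: 19.45
ee_pos: [498.5, 178.8, 167.4]
eef_rot: [-0.001, 0.775, -0.632, 0.001]
wrist_force: [0.1, 0.3, -3.5]
gripper_width: 13.2
finger_force: 60.3
time_s: 20.45
ee_pos: [498.5, 178.8, 167.4]
eef_rot: [-0.001, 0.774, -0.633, 0.001]
wrist_force: [0.5, 0.5, -3.7]
gripper_width: 13.0
finger_force: 60.3
20.45 [498.5 178.8 167.4] [ 0.344  0.274 -0.132  1.163  0.    -1.427] yaw -78.5
```

View pics/w5.png

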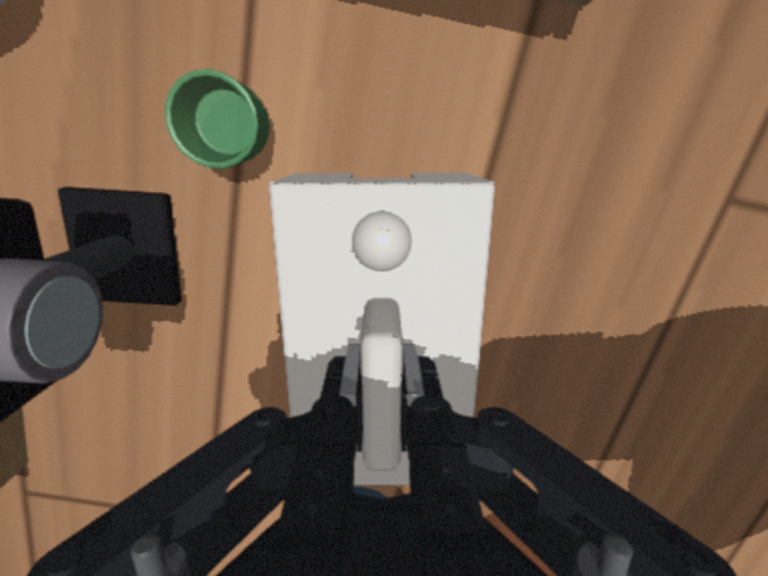

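The wrist view shows the cover centred in the grip (top edge from x=272 to 494 at row 183) with its long side to the lens, whose glass is at (62,322). I raise it, carry it over the crate and turn it to the dish's direction.

```bash
python3 - <<'E'
from h import *
w=load('w5.npz');V=w['extrinsics'];z=160.2
a=[onz(w,V,np.array(p)/1.5,z) for p in((271,183),(494,183))]
y=np.radians(-78.5);X=np.array([np.cos(y),np.sin(y)]);Y=np.array([np.sin(y),-np.cos(y)]);p0=np.array([498.5,178.8])
print([((q[:2]-p0)@X,(q[:2]-p0)@Y) for q in a])
l=onz(w,V,np.array((62,322))/1.5,135);print('lens',l.round())
E
python3 -m crank '[[[0,0,-0.3,0,0,0,255],[0,0,-0.4,0,0,0,255],[0.3,0.02,-0.3,0,0,0,255],[0.6,0.05,0,0,0,0,255],[0.9,0.07,0,0,0,0,255],[0.9,0.07,0,0,0,0,255],[0.9,0.07,0,0,0,0,255],[0.9,0.07,0,0,0,0,255],[0.9,0.07,0,0,0,0,255],[0.9,0.07,0,0,0,0,255],[0.9,0.07,0,0,0,0,255],[0.9,0.07,0,0,0,0,255],[0.9,0.07,0,0,0,0,255],[0.9,0.07,0,0,0,0,255],[0.9,0.07,0,0,0,0,255],[0.9,0.07,0,0,0,0,255],[0.9,0.07,0,0,0,0,255],[0.9,0.07,0,0,0,0,255],[0.9,0.07,0,0,0,0,255],[0.9,0.07,0,0,0,0,255]]]'
python3 -m crank '[[[0.9,0.07,0,0,0,0,255],[0.9,0.07,0,0,0,0,255],[0.9,0.07,0,0,0,0,255],[0.6,0.05,0,0,0,0,255],[0.3,0,0,0,0,0.4,255],[0,0,0,0,0,0.8,255],[0,0,0,0,0,0.9,255],[0,0,0,0,0,0.9,255],[0,0,0,0,0,0.9,255],[0,0,0,0,0,0.9,255],[0,0,0,0,0,0.9,255],[0,0,0,0,0,0.9,255],[0,0,0,0,0,0.9,255],[0,0,0,0,0,0.9,255],[0,0,0,0,0,0.9,255],[0,0,0,0,0,0.9,255],[0,0,0,0,0,0.9,255],[0,0,0,0,0,0.5,255],[0,0,0,0,0,0,255],[0,0,0,0,0,0,255]]]'
python3 look.py w6
```

```text
[(np.float64(71.02058210163621), np.float64(-40.6116179576762)), (np.float64(71.02639120268071), np.float64(40.68696436268864))]
lens [650. 206. 135.]
time_s: 23.0
ee_pos: [545.6, -203.5, 192.2]
eef_rot: [-0.001, 0.774, -0.633, 0.001]
wrist_force: [0.3, 0.6, -3.9]
gripper_width: 13.1
finger_force: 60.4
time_s: 25.5
ee_pos: [557.2, -291.5, 192.2]
eef_rot: [0.001, -0.077, 0.997, 0.0]
wrist_force: [0.8, 0.2, -3.9]
gripper_width: 13.3
finger_force: 60.3
25.5 [ 557.2 -291.5  192.2] [-0.483  0.43   0.171  1.31   0.002 -0.636] yaw 188.8
```

The cover sits within 1 mm of centre in the hand, and the lens measures (650,206), as assumed. I shift towards the averaged dish centre, go part of the way down and look with the last picture.

```bash
python3 -m crank '[[[0,-0.18,0.3,0,0,-0.05,255],[0,0,0.5,0,0,0,255],[0,0,0.5,0,0,0,255],[0,0,0.5,0,0,0,255],[0,0,0.5,0,0,0,255],[0,0,0.4,0,0,0,255],[0,0,0,0,0,0,255],[0,0,0,0,0,0,255],[0,0,0,0,0,0,255]]]'
python3 look.py w7
python3 - <<'E'
from h import *
w=load('w7.npz');cv2.imwrite('pics/w7b.png',cv2.resize(w['frame'][:,:,::-1],None,fx=1.5,fy=1.5,interpolation=cv2.INTER_CUBIC))
E
```

```text
time_s: 26.68
ee_pos: [558.3, -296.0, 125.3]
eef_rot: [0.002, -0.079, 0.997, 0.0]
wrist_force: [1.1, 0.1, -4.4]
gripper_width: 13.2
finger_force: 60.1
26.675 [ 558.3 -296.   125.3] [-0.488  0.467  0.056  1.157  0.002 -0.647] yaw 189.1
```

View pics/w7b.png

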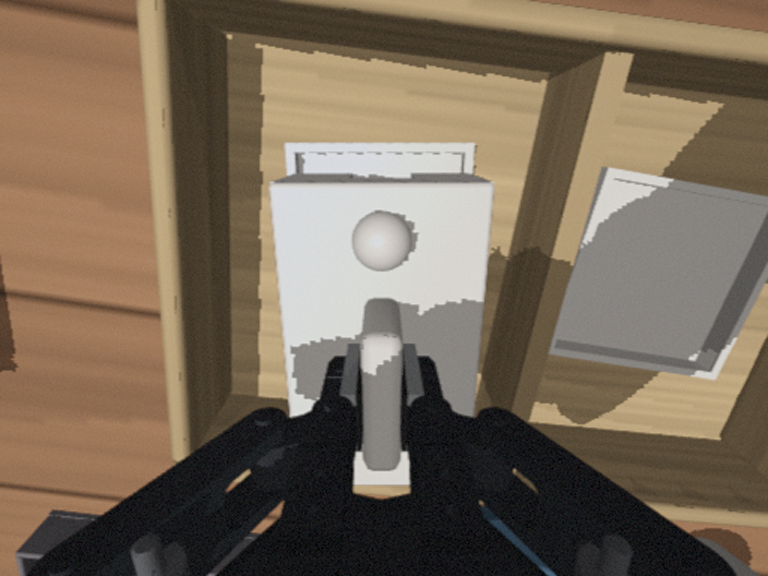

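The dish's near rim shows beyond the cover with corners at (286,143) and (475,143), parallel to the cover's end edge. I compute the offset of its centre.

Run:
```python
from h import *
w=load('w7.npz');V=w['extrinsics']
a=[onz(w,V,np.array(p)/1.5-.17,30) for p in((285.5,143),(475.5,143))]
y=np.radians(189.1);X=np.array([np.cos(y),np.sin(y)]);Y=np.array([np.sin(y),-np.cos(y)]);p0=np.array([558.3,-296.])
for q in a: print(((q[:2]-p0)@X).round(1),((q[:2]-p0)@Y).round(1))
print('want x 83.5, y -53.5/53.5; centre', (np.mean(a,0)[:2]-83.5*X).round(1))
```

```text
84.1 -53.9
84.1 52.8
want x 83.5, y -53.5/53.5; centre [ 557.8 -296.6]
```

Offset is under 1 mm. I lower by 23 mm to TCP z of about 102.5, let it settle and check.

```bash
python3 -m crank '[[[0,0,0.2,0,0,0,255],[0,0,0.25,0,0,0,255],[0,0,0.25,0,0,0,255],[0,0,0.16,0,0,0,255],[0,0,0.05,0,0,0,255],[0,0,0,0,0,0,255],[0,0,0,0,0,0,255],[0,0,0,0,0,0,255],[0,0,0,0,0,0,255],[0,0,0,0,0,0,255],[0,0,0,0,0,0,255]]]'
python3 - <<'E'
from bench import r
import numpy as np
s=r.get_state();print(s['ee_pos'],s['eef_rot'],np.abs(s['qd']).max(),s['wrist_force'])
E
```

```text
time_s: 28.1
ee_pos: [558.0, -295.8, 102.0]
eef_rot: [0.001, -0.079, 0.997, 0.0]
wrist_force: [-1.0, 0.7, -4.0]
gripper_width: 13.1
finger_force: 60.3
[ 557.98402408 -295.82360914  101.96465974] [ 1.10599212e-03 -7.93182364e-02  9.96848688e-01  2.95045598e-04] 0.0006114263656476536 [-1.03169504  0.65881176 -4.04586783]
```

```bash
python3 -c "
from bench import job
print(job.sign_off())"
```

```text
the job is handed in; nothing more can be done
None
```

The job is handed in with the cover still held, level and still about 15 mm above the oblong dish's rim, within about 1 mm of centre by my measurements, after both poses in front of the lens (28 s of the 64 s used); sign-off returned no verdict.

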